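Put dropper bottles and paste jars away in the hooded reagent case

ROBOT

A 6-joint arm with a two-finger parallel gripper is mounted at the origin on a cart in front of the work surface, level with it; the furniture and walls round the work are solid. World frame = base frame: x ahead of the robot, y to its left, z up, the work surface at z = 0. Lengths are in m, angles in rad, forces in N, time in s.
With the tool pointing down it reaches from about 0.25 to 0.775 m from the base axis. Payload 4 kg.
Tool frame: the origin (TCP) lies on the mounting face of the last link; the fingertips stand 173 mm ahead of it and the grasp point (between the pads) lies 155 mm ahead of it; z points along the fingers, y is the line along which they close (so a half turn about z gives the same grasp; the last joint's range is limited). The gripper opens to 85 mm and grips with 20 to 120 N. Pads are 22 mm wide; open, the fingers measure 114 mm over their backs; the gripper's body (76 mm by 85 mm) begins 54 mm behind the grasp point. The pads swing forward as they close: fully open they stand 13 mm farther back than shut.
Start: joints at [1.106, 0.087, 1.371, -0, 1.684, -0.103], TCP at [0.195, 0.514, 0.405] pointing down, gripper open.
Joint ranges: [-3.1, 3.1], [-0.76, 2.03], [0.27, 2.55], [-1.08, 4.22], [0.17, 2.65], [-2.57, 2.57]. Speed limits (rad/s): [2.79, 2.79, 3.14, 3.14, 3.14, 3.14].

INTERFACE

Orientations are given as a unit quaternion [w, x, y, z].
In Python, from bench import * gives the robot as it stands. Calls block until the motion is done:
- move_ptp(position, orientation): joint-space move of the TCP to a pose.
- servo_line(position, attitude=None, rate=0.15): straight line of the TCP; attitude=None keeps the orientation; rate is the mean speed in m/s.
- movej(angles): joint-space move.
- grip(opening): finger opening in m; the grip force is fixed at half the most; returns when the fingers have stopped.
- sleep(seconds).
- ik(position, orientation): joint angles nearest the present ones, or None.
- observe(): the state.
- snapshot(name): name is "side" or "top"; returns a dict with "frame" (384x512x3 uint8, red, green, blue), "mtx" (3x3 intrinsics, pixels), "eye" and "attitude" of the camera in the world. Camera axes: x right, y down, z forward; pixel columns grow to the right and rows downward; lengths in m; the calibration is good to about 2 mm. A picture is of the moment at which its call begins. There is no depth.
A pose or a line that the arm cannot do raises IKError and nothing moves.
- sign_off(): hands the job in; it is judged then, once.
The state is a dict: "t": time; "qpos": joint angles; "joint_vel": joint speeds; "joint_efforts": joint torques, N m; "ee_pos": TCP position; "orientation": TCP orientation; "wrist_force": force on the tool from outside, world axes, zero at the start; "moment": the same for the moment, N m; "gripper_width": finger opening in m; "grip_force": force on a finger pad.
Only numpy, scipy, OpenCV 4.12 (cv2) and the standard library are available. Lean on these libraries where they do the work, as an engineer would, in place of code of your own. Each camera call takes 0.05 s, during which the arm holds its last target. There are 200 camera calls.

TASK

Press the black thumb paddle on the front of the reagent case so that its clear dust hood springs up by itself, and keep clear of the hood while it rises. Then slide the loose dropper bottle and the two loose screw jars along the desk into the case, each wholly inside the bay that already holds its own kind, staying upright and never lifted off the surface (nothing is carried over open stock here). Leave the hood up, and the pen, loupe and tweezers where they are.

Things in the scene. Friction and masses are not known exactly. Their poses are not given: they have to be found in the camera images.
- case: low grey tray 220 mm wide (y), 182 deep (x), walls 30 high, 3 thick, fixed to the desk; origin: centre of its underside, z up. Two bays face its -x side: mouths at x -0.090, back wall at x +0.087, each 105 mm wide (|y| 0.002 to 0.107), parted by a divider 26 high. Floor 2 mm, with a ramp up to it from x -0.112 to -0.092. What is stored in a bay tells its kind; this varies
- bay_left (a point): centre of the mouth of one bay, on its floor (case frame: x -0.090, y +0.055); axes as the case's, so +x points into the bay
- bay_right (a point): centre of the mouth of the other bay, on its floor (case frame: x -0.090, y -0.055); axes as the case's, +x points into the bay
- hood (a joint): angle of the clear dust hood (a box open below, its top 89 mm above the desk when shut, front at case x -0.094), hinged behind the tray (case x 0.0945, z 0.034): 0 shut, 1.70 fully up, standing behind the bays, which are then open at the front and above. Freed by the latch, a spring and damper raise it in about 3 s; the front rises straight up at first, at about 0.1 m/s
- paddle (a point): the spot to press: top face of the black thumb paddle near its outer end, on the case's centre line at case x -0.147 (57 mm outside the mouths), 33 mm above the desk. The paddle is 26 mm wide (case y), reaches from case x -0.162 to -0.112, is 5 mm thick with 28 mm free under it, and stays there between the lanes to the two bays
- latch (a joint): angle of the thumb-paddle latch: 0 at rest, springs back when let go. Pressed straight down at the paddle spot it frees the hood at about 0.13 rad (6 mm down, about 2 N); its stop is at 0.25 rad (11 mm down, about 3 N), so press it right down
- stored_bottle_mid (a point): centre (half-way up) of the dropper bottle already stored in one bay, near its back: shows which bay is for bottles. Same kind as the loose one; it is loose and may be shoved within its bay but must stay upright in it
- stored_jar_mid (a point): centre (half-way up) of the screw jar already stored in the other bay, near its back: shows which bay is for jars. Same kind as the loose ones; it is loose and may be shoved within its bay but must stay upright in it
- bottle_mid (a point): centre of the loose dropper bottle standing on the desk: amber bottle with a black pointed cap, 36 mm across, 79 mm high, straight up to 43 mm (push it low, on the body), 60 g; the point is on its axis, 39.5 mm above its foot
- jar_a_mid (a point): centre of one loose screw jar standing on the desk: whitish pot 47 mm across with a black screw lid 49 mm across (above 26 mm), 40 mm high, 90 g; the point is on its axis, 20 mm above its foot
- jar_b_mid (a point): centre of the other loose screw jar, same as the first
- bottle: the loose dropper bottle; origin at the centre of its foot
- jar_a: one loose jar; origin at the centre of its foot
- jar_b: the other loose jar; origin at the centre of its foot
- pen: bystander: black pen, 142 mm long (its y), 10 mm thick, lying on the desk near its front edge; origin at its middle
- loupe: bystander: small shut folding loupe, 45 x 30 x 14 mm, lying beyond the loose things; origin at the centre of its underside
- tweezers: bystander: black tweezers, 126 mm long (its y), 14 mm wide, 9 mm high, lying at the right of the loose things; origin at the middle
There are look-alikes about, which are no part of the job. Leave any purple or red look-alike of the jar_a alone. What is shaped like the bottle but red is not meant.

How it is judged:
On the way, in this order (a step that is already met when the one before it is completed fails the run):
1. the latch paddle is pressed down (value of joint latch above 0.1 rad).
2. the hood has sprung fully up (value of joint hood above 1.45 rad), for 0.2 s.
At the end, for the whole second after the job is handed in: the hood is up (over 1.45 rad); the bottle with the stored bottle in one bay, both jars with the stored jar in the other; each wholly behind the mouth plane (2 mm allowed), between its walls, standing on the bay floor, within 0.15 rad of upright and at rest (value of joint hood above 1.45 rad and ((y of stored_bottle_mid in the frame of case between 0.016 and 0.095 m and y of bottle_mid in the frame of case between 0.016 and 0.095 m and y of stored_jar_mid in the frame of case between -0.0885 and -0.0225 m and y of jar_a_mid in the frame of case between -0.0885 and -0.0225 m and y of jar_b_mid in the frame of case between -0.0885 and -0.0225 m) or (y of stored_bottle_mid in the frame of case between -0.095 and -0.016 m and y of bottle_mid in the frame of case between -0.095 and -0.016 m and y of stored_jar_mid in the frame of case between 0.0225 and 0.0885 m and y of jar_a_mid in the frame of case between 0.0225 and 0.0885 m and y of jar_b_mid in the frame of case between 0.0225 and 0.0885 m)) and x of bottle_mid in the frame of case between -0.074 and 0.087 m and height (world z) of each of bottle_mid, stored_bottle_mid below 0.046 m and angle between each of bottle_mid, jar_a_mid, jar_b_mid, stored_bottle_mid, stored_jar_mid's own z axis and vertical below 0.15 rad and x of jar_a_mid in the frame of case between -0.0675 and 0.087 m and height (world z) of each of jar_a_mid, jar_b_mid, stored_jar_mid below 0.027 m and x of jar_b_mid in the frame of case between -0.0675 and 0.087 m and x of stored_bottle_mid in the frame of case between -0.074 and 0.087 m and x of stored_jar_mid in the frame of case between -0.0675 and 0.087 m and linear speed of each of bottle, jar_a, jar_b below 0.02 m/s); the robot touches nothing.
It fails at once if the robot pushes or pries the hood with more than 4 N instead of letting it rise by itself (contact force between any of the fingers, the arm and hood above 4 N).
It fails at once if a bottle or jar is lifted more than 20 mm off the surface or tipped over (height (world z) of any of bottle_mid, stored_bottle_mid above 0.0615 m or height (world z) of any of jar_a_mid, jar_b_mid, stored_jar_mid above 0.042 m or angle between any of bottle_mid, jar_a_mid, jar_b_mid, stored_bottle_mid, stored_jar_mid's own z axis and vertical above 0.6 rad).
It fails at once if the pen, loupe or tweezers is moved by more than 30 mm (distance of any of pen, loupe, tweezers from where it was at the start of the episode above 0.03 m).
It also fails if it takes over 67 s, if anything falls off the work surface, if the arm or the gripper's body presses on something with over 40 N, if the wrist force passes 120 N, or if a joint passes its speed limit or range.

## Working session

There is one attempt and no reset: what is moved stays moved. The work goes in short steps, each a Python script; the robot and the scene stay as the last script left them, time stands still between calls to the robot, and variables do not carry over. Pictures are saved under pics/ and viewed, at most 10 in all, crops included, and the job is handed in when it is done.

```bash
mkdir -p pics; ls; python3 - <<'E'
from bench import *
import cv2
for n in("top","side"):
    s=snapshot(n); cv2.imwrite(f"pics/{n}0.png",cv2.resize(s["frame"][:,:,::-1],None,fx=1.5625,fy=1.5625,interpolation=cv2.INTER_CUBIC)); print(n,s["mtx"],s["eye"],s["attitude"])
print(observe())
E
```

```text
pics
top [[450.1257397    0.         256.80519089]
 [  0.         450.1257397  188.65772393]
 [  0.           0.           1.        ]] [ 0.43736852 -0.00850668  1.28252116] [ 0.03104599 -0.69679332  0.71619253 -0.02415547]
side [[458.05568034   0.         248.32979534]
 [  0.         458.05568034 186.13722231]
 [  0.           0.           1.        ]] [ 0.38000516 -1.11922082  0.51513222] [-0.56053707  0.82430102 -0.0714375   0.03496718]
{'t': 0.1, 'qpos': array([ 1.10591146e+00,  8.79078061e-02,  1.37212987e+00,  1.38948406e-05,
        1.68358235e+00, -1.03104670e-01]), 'joint_vel': array([ 0.00112944, -0.00326808, -0.00394185, -0.00068488,  0.00067547,
       -0.00053946]), 'joint_efforts': array([ 1.74165438e-03, -3.53015220e+01, -3.14219892e+01, -2.25421027e-04,
        7.89332989e-03, -3.24915527e-05]), 'ee_pos': array([0.19462734, 0.51430744, 0.40362764]), 'orientation': array([-2.90654646e-04,  1.79904365e-01,  9.83683583e-01, -9.71146383e-04]), 'wrist_force': array([-0.18109552,  0.81942936,  0.14814115]), 'moment': array([-0.01782795,  0.04393045, -0.00198533]), 'grip_force': 0.0, 'gripper_width': 0.08532989046181517}
```

View pics/top0.png

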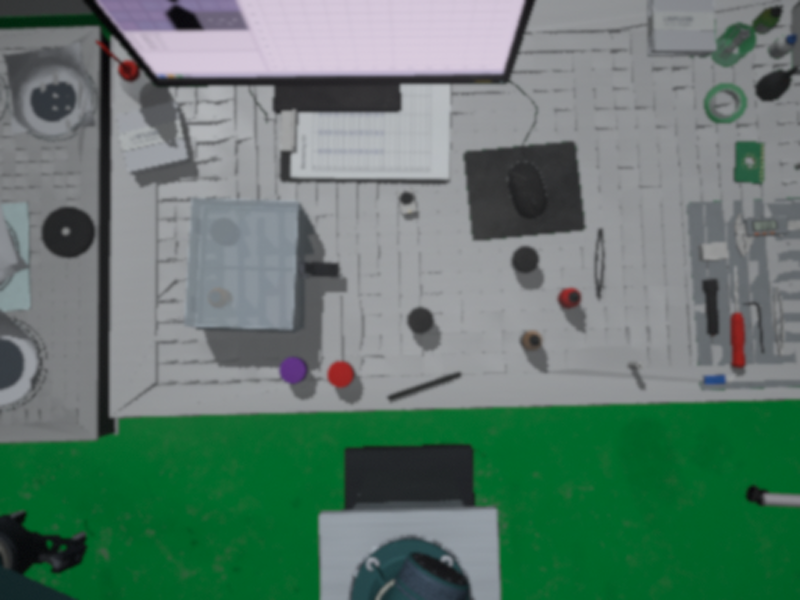

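View pics/side0.png

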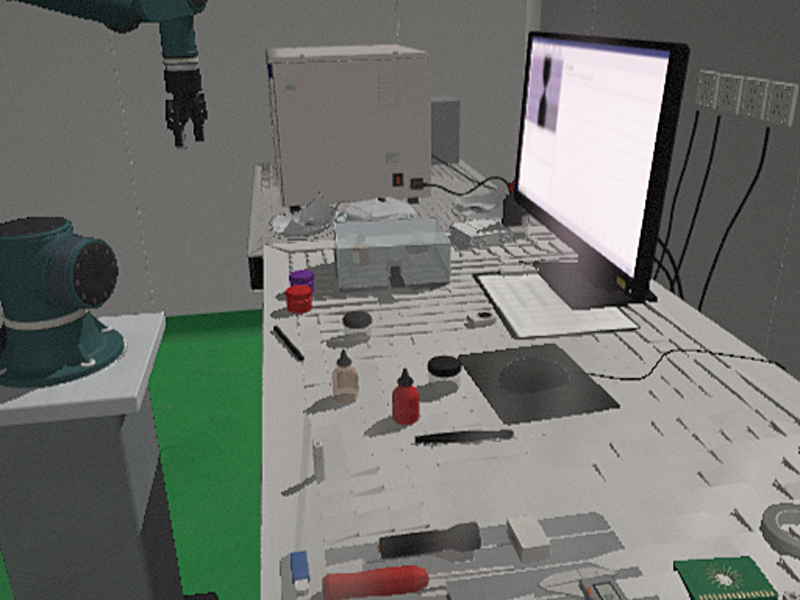

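The top view shows the case at (245,265) with its mouths facing right (-y world) and the paddle at (322,269). The loose jars are at (420,320) and (525,260), the amber bottle is at (531,340), and there are red and purple decoys. The stored amber bottle looks to be at about (220,297) and the stored jar at about (225,232). I'll enlarge.

```bash
python3 - <<'E'
from bench import *
import cv2,numpy as np
f=np.mean([snapshot("top")["frame"].astype(float) for _ in range(4)],0).astype(np.uint8)[:,:,::-1]
def crop(n,x,y,w,h,k):
    c=cv2.resize(f[y:y+h,x:x+w],None,fx=k,fy=k,interpolation=cv2.INTER_CUBIC)
    for i in range(0,w,10): cv2.line(c,(i*k,0),(i*k,10 if i%50 else 25),(0,0,255),1); 
    for i in range(0,h,10): cv2.line(c,(0,i*k),(10 if i%50 else 25,i*k),(0,0,255),1)
    cv2.imwrite(n,c)
crop("pics/c1.png",110,120,120,100,6)
crop("pics/c2.png",240,110,150,150,4)
E
```

```text
(no output)
```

View pics/c1.png

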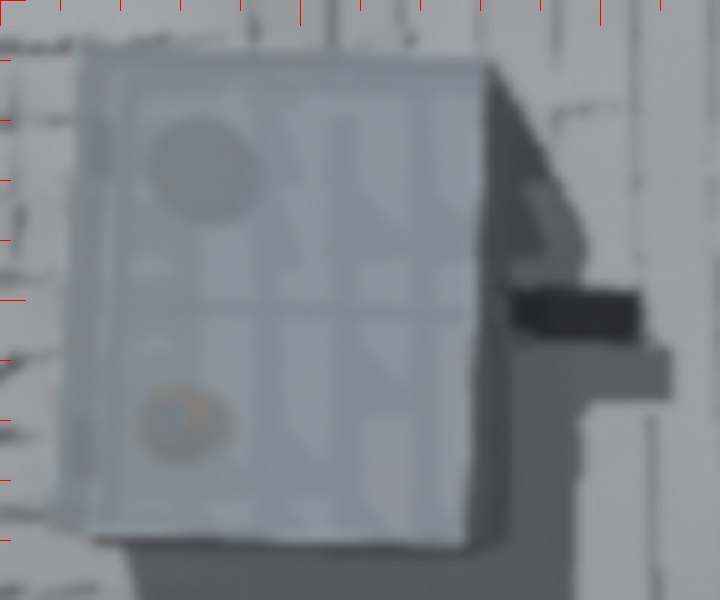

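View pics/c2.png

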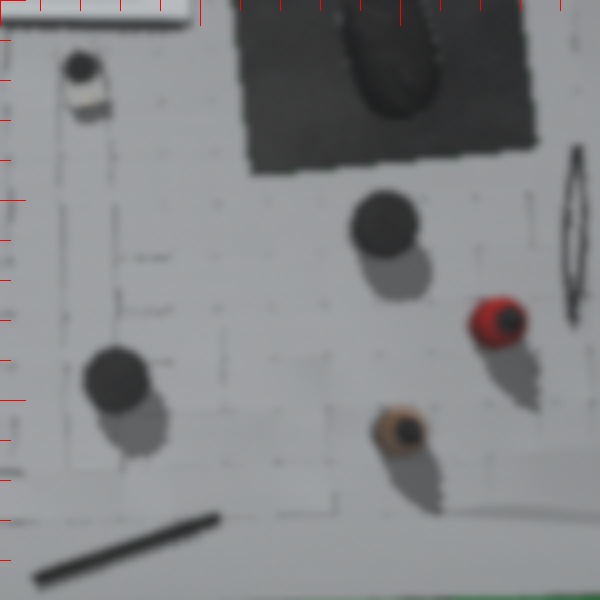

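Crop c1: the stored jar is at (205,170) in the upper, far bay and the amber bottle at (180,424) in the lower, near bay. The paddle tip is at (639,316) and the hood's front top corners are at (490,60) and (468,547). Crop c2: jar tops are at (116,380) and (385,224), the bottle body is at (399,432), the pen runs (38,580)-(217,518), the loupe is at (85,88), the red decoy at (498,322) and the tweezers at about (575,235).

```bash
cat > h.py <<'E'
from bench import *
import cv2,numpy as np
from scipy.spatial.transform import Rotation as R
def px(s,u,v,z):
    w,a,b,c=s["attitude"]; d=R.from_quat([a,b,c,w]).apply(np.linalg.inv(s["mtx"])@[u,v,1]); e=np.array(s["eye"])
    return e+d*(z-e[2])/d[2]
E
python3 - <<'E'
from h import *
s=snapshot("top")
c1=lambda x,y:(110+(x-2.5)/6,120+(y-2.5)/6); c2=lambda x,y:(240+(x-1.5)/4,110+(y-1.5)/4)
for n,p,z in[("pad_a",c1(640,290),.033),("pad_b",c1(638,343),.033),("padroot",c1(514,313),.033),("hoodF far",c1(490,60),.089),("hoodF near",c1(468,547),.089),("hoodB far",c1(78,45),.089),("hoodB near",c1(52,530),.089),
 ("sjar",c1(205,170),.042),("sbot",c1(183,424),.045),("sbotcap",c1(170,418),.075),("jar1",c2(116,380),.04),("jar2",c2(385,224),.04),("bot",c2(399,432),.04),("botcap",c2(408,432),.07),
 ("pen1",c2(38,580),.005),("pen2",c2(217,518),.005),("loupe",c2(85,90),.01),("red",c2(498,322),.04),("tw1",c2(577,148),.005),("tw2",c2(574,325),.005),("redjar",(340.5/1.5625,374/1.5625),.04),("purp",(293/1.5625,370/1.5625),.04),("pad",c2(252,174),0),("matR",c2(537,148),0)]:
    print(n,px(s,*p,z).round(4)[:2])
E
```

```text
pad_a [0.5966 0.1142]
pad_b [0.5718 0.1156]
padroot [0.5875 0.1732]
hoodF far [0.6953 0.1739]
hoodF near [0.4772 0.1871]
hoodB far [0.7075 0.3593]
hoodB near [0.4898 0.3717]
sjar [0.6574 0.3147]
sbot [0.5389 0.325 ]
sbotcap [0.5393 0.3227]
jar1 [ 0.4896 -0.0291]
jar2 [ 0.5927 -0.2188]
bot [ 0.4486 -0.2225]
botcap [ 0.4481 -0.2234]
pen1 [0.3519 0.0292]
pen2 [ 0.3919 -0.098 ]
loupe [ 0.6991 -0.0135]
red [ 0.5224 -0.2938]
tw1 [ 0.6479 -0.3638]
tw2 [ 0.5212 -0.3555]
redjar [0.3981 0.1129]
purp [0.4073 0.1964]
pad [ 0.6366 -0.1317]
matR [ 0.6495 -0.3366]
```

```bash
cat >> h.py <<'E'
O=np.array([.593,.2745]); ex=np.array([.0622,.998]); ey=np.array([-.998,.0622])
cw=lambda x,y:O+x*ex+y*ey
tc=lambda p:((np.array(p)[:2]-O)@ex,(np.array(p)[:2]-O)@ey)
def quat(deg):
    a=np.radians(deg); y=np.array([np.cos(a),np.sin(a),0]); z=np.array([0,0,-1.]); x=np.cross(y,z)
    q=R.from_matrix(np.c_[x,y,z]).as_quat(); return [q[3],q[0],q[1],q[2]]
Q=quat(-3.6); Q2=quat(176.4)
P=lambda xy,z:[float(xy[0]),float(xy[1]),z]
def save(n,name="top"):
    f=snapshot(name)["frame"][:,:,::-1]; cv2.imwrite(n,cv2.resize(f,None,fx=1.5625,fy=1.5625,interpolation=cv2.INTER_CUBIC))
E
python3 - <<'E'
from h import *
p=cw(-.150,0)
for q in(Q,Q2): print([None if (j:=ik(P(a,z),q)) is None else j.round(2) for a,z in((p,.27),(cw(.03,-.0545),.185),((.4486,-.2225),.187))])
qq=min((Q,Q2),key=lambda q:abs(ik(P(p,.27),q)[5])); print("Q" if qq is Q else "Q2")
move_ptp(P((.57,.02),.33),qq); print(observe()["t"])
grip(0.0); print(observe()["t"])
servo_line(P(p,.173+.045)); f0=observe()["wrist_force"]; print(observe()["t"],f0)
servo_line(P(p,.173+.019),rate=.05); o=observe(); print(o["t"],o["ee_pos"],o["wrist_force"]-f0)
save("pics/press.png","side")
E
```

```text
[array([ 0.12,  0.25,  1.45, -0.  ,  1.44,  0.18]), array([ 0.36,  0.57,  1.19, -0.  ,  1.38,  0.42]), array([-0.57,  0.13,  1.77, -0.  ,  1.24, -0.51])]
[None, None, None]Traceback (most recent call last):
  File "<stdin>", line 4, in <module>
  File "<stdin>", line 4, in <lambda>
TypeError: 'NoneType' object is not subscriptable
```

```bash
python3 - <<'E'
from h import *
p=cw(-.150,0)
move_ptp(P((.57,.02),.33),Q); print(observe()["t"])
grip(0.0); print(observe()["t"])
servo_line(P(p,.173+.045)); f0=observe()["wrist_force"]; print(observe()["t"],f0)
servo_line(P(p,.173+.019),rate=.05); o=observe(); print(o["t"],o["ee_pos"],o["wrist_force"]-f0)
save("pics/press.png","side")
E
```

```text
2.5833
3.35
4.525 [ 0.03159888  0.09049678 -0.36440855]
5.1917 [0.58430103 0.12372425 0.19521254] [-5.03634345 -4.89336192 15.76956834]
```

View pics/press.png

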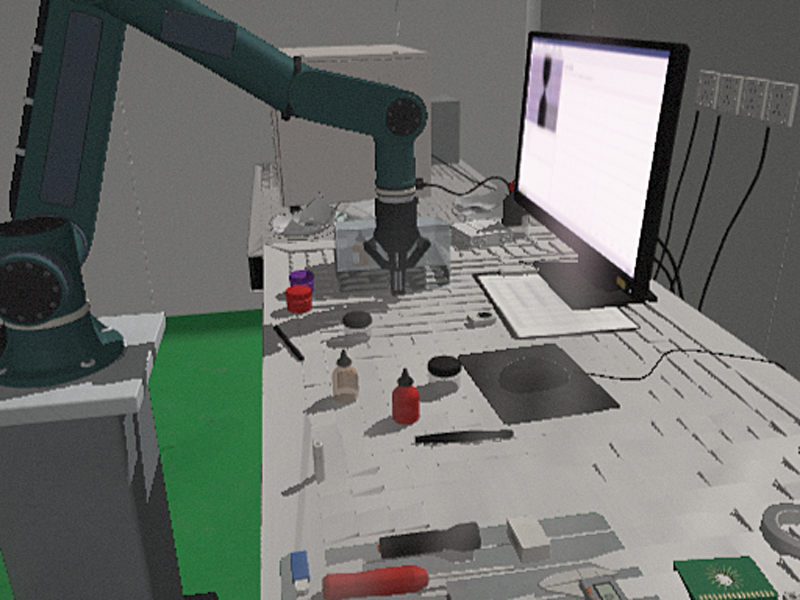

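The fingers sit on the paddle at (397,285), 15 N against its stop. I'll back off and go for the first jar while the hood rises.

```bash
python3 - <<'E'
from h import *
servo_line(P(cw(-.185,0),.24),rate=.2)
save("pics/hood0.png","side")
servo_line(P((.4896,-.029),.26),rate=.25); grip(.072)
servo_line(P((.4896,-.029),.183),rate=.12)
f0=observe()["wrist_force"]
grip(.03); o=observe(); print(o["t"],o["ee_pos"],o["gripper_width"],o["grip_force"],o["wrist_force"]-f0)
save("pics/hood1.png","side")
E
```

```text
8.3417 [ 0.49014827 -0.02909623  0.18481237] 0.04458154681692513 60.31021522829178 [-1.44059021  0.29979268  5.29492237]
```

View pics/hood1.png

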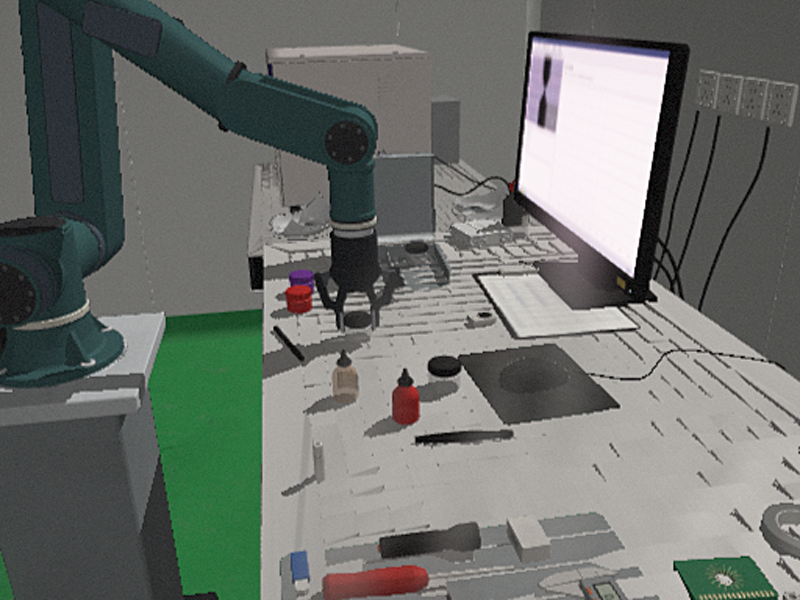

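The hood stands upright at (405,195) and the jar is held at (358,320). Sliding it in.

```bash
python3 - <<'E'
from h import *
yb=-.0545
f0=observe()["wrist_force"]
servo_line(P(cw(-.2,yb),.183),rate=.16); print(observe()["ee_pos"],observe()["wrist_force"]-f0)
servo_line(P(cw(-.117,yb),.183),rate=.16)
servo_line(P(cw(-.080,yb),.1858),rate=.10);print(observe()["ee_pos"],observe()["wrist_force"]-f0)
servo_line(P(cw(.004,yb),.1858),rate=.14);o=observe();print(o["t"],o["ee_pos"],o["wrist_force"]-f0,o["gripper_width"])
grip(.062); o=observe();print(o["t"],o["wrist_force"]-f0)
servo_line(P(cw(.004,yb),.26),rate=.2)
servo_line(P((.593,-.05),.26),rate=.3)
s=snapshot("top"); np.save("s.npy",s["frame"])
f=s["frame"][90:250,90:390,::-1]; cv2.imwrite("pics/j1.png",cv2.resize(f,None,fx=2.6,fy=2.6,interpolation=cv2.INTER_CUBIC)); print(observe()["t"])
E
```

```text
[0.63574691 0.07164327 0.18484701] [ 0.90912799  0.5124674  -1.72710408]
[0.64266566 0.19264601 0.18685783] [ 0.67222788  2.20895321 -0.18875342]
11.5917 [0.64775056 0.27641759 0.18684746] [ 1.57823359  2.0745777  -0.85063544] 0.04496279445016298
11.9 [ 0.98602957  0.70437373 -5.5748859 ]
13.725
```

View pics/j1.png

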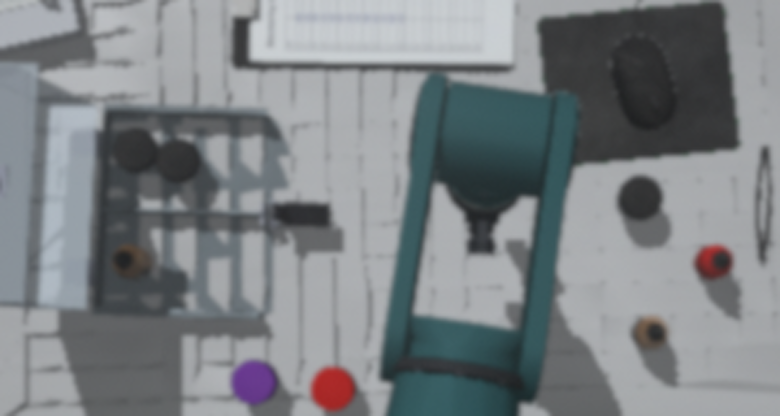

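The first jar, at (179,160), stands against the stored one in the far bay and nothing else has moved. Next is the second jar, then the bottle.

```bash
python3 - <<'E'
from h import *
def fetch(src,via,yb,xt,z,pre,rel):
    servo_line(P(src,.28),rate=.25); grip(pre)
    servo_line(P(src,z),rate=.12); grip(.02)
    o=observe(); print("grip",o["t"],o["ee_pos"],o["gripper_width"],o["grip_force"])
    if o["gripper_width"]<.03: raise SystemExit("miss")
    for v in via: servo_line(P(v,z),rate=.15)
    servo_line(P(cw(-.2,yb),z),rate=.15); servo_line(P(cw(-.117,yb),z),rate=.15)
    servo_line(P(cw(-.080,yb),z+.0028),rate=.10); servo_line(P(cw(xt,yb),z+.0028),rate=.12)
    o=observe(); print("in",o["t"],o["ee_pos"],o["wrist_force"]); grip(rel)
    servo_line(P(cw(xt,yb),.29),rate=.15)
fetch((.5927,-.2188),[(.5927,-.09)],-.0545,-.046,.183,.072,.062)
fetch((.4484,-.2228),[],.0545,-.02,.187,.062,.056)
servo_line(P((.45,-.15),.35),rate=.3)
f=snapshot("top")["frame"][90:250,90:390,::-1]; cv2.imwrite("pics/end.png",cv2.resize(f,None,fx=2.6,fy=2.6,interpolation=cv2.INTER_CUBIC)); print(observe()["t"])
save("pics/endside.png","side")
E
```

```text
grip 16.15 [ 0.5933706  -0.21905604  0.1849586 ] 0.0454844803721134 61.35747861204436
in 20.0833 [0.64466711 0.22717848 0.18703778] [-0.02714619  3.07314506  5.87111359]
grip 24.8417 [ 0.44893606 -0.22314506  0.18836584] 0.03409273573377266 59.84808146953583
in 28.9417 [0.53752467 0.25881919 0.19040254] [-0.19044197  1.89298094  5.30948285]
31.7083
```

View pics/end.png

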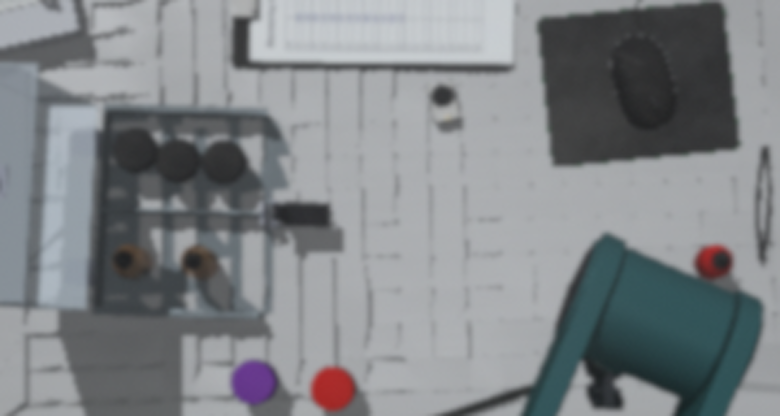

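View pics/endside.png

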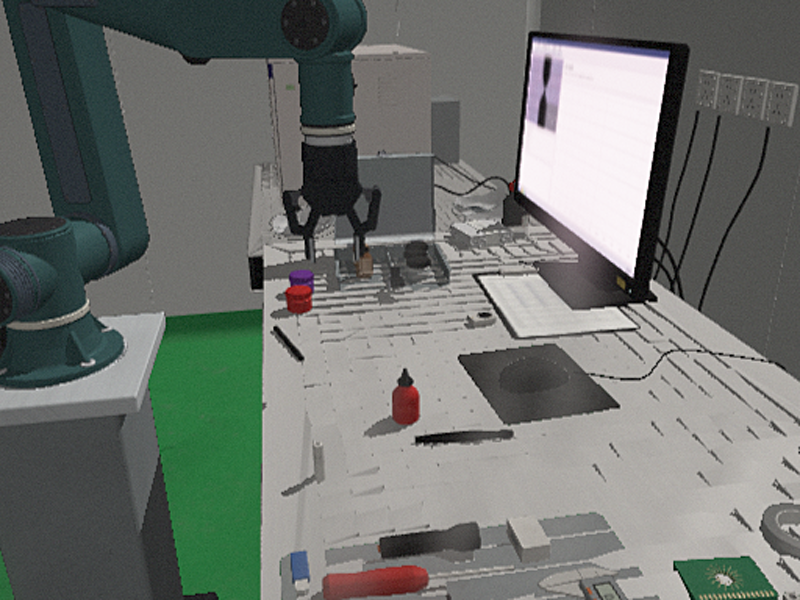

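The jars are in a row at (135,150), (179,160) and (224,162) in the far bay, all behind the mouth at about x=268. The bottles stand at (130,260) and (198,262) in the near bay. The hood is up and the loupe, pen and tweezers have not moved.

```bash
python3 -c "
from bench import *
print(sign_off())"
```

```text
the job is handed in; nothing more can be done
None
```

The job is handed in, with no verdict returned: the paddle press raised the hood, the loose bottle and both loose jars stand in the bays of their own kind, and the pen, loupe and tweezers look unmoved in the last pictures; I gripped each item and slid it along the desk, following the 2 mm rise onto the bay floor.

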